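# Lock a dipping former in its bayonet seat and tug-test it

## Robot

A 6-joint arm with a two-finger parallel gripper is mounted at the origin on the work surface. World frame = base frame: x ahead of the robot, y to its left, z up, the work surface at z = 0. Lengths are in m, angles in rad, forces in N, time in s.
With the tool pointing down it reaches from about 0.2 to 0.875 m from the base axis. Payload 3.4 kg.
Tool frame: the origin (TCP) lies midway between the tips of the shut fingers; the grasp point (between the pads) lies 19 mm behind it; y points along the fingers, x is the direction in which the jaws open and shut, and the axes are right-handed (so a half turn about y gives the same grasp; the last joint's range is limited). The gripper opens to 94 mm and grips with 3 to 60 N. Pads are 16 mm wide; open, the fingers measure 119 mm over their backs; the gripper's body (75 mm by 177 mm) begins 78 mm behind the grasp point.
Start: joints at [-1.34, 0.276, 1.505, -0, 1.361, -0.121], TCP at [0.198, -0.54, 0.205] pointing down, gripper open.
Joint ranges: [-2.89, 2.89], [-0.75, 2.08], [0.22, 2.7], [-1.18, 4.32], [0.11, 2.71], [-2.7, 2.7]. Speed limits (rad/s): [2.57, 2.57, 3.14, 3.14, 3.14, 3.14].

## Interface

Orientations are given as a unit quaternion [x, y, z, w].
In Python, from workcell import env, get_image, camera_info, ticket gives the robot as it stands.
- The arm moves only by the tool carry_out, never from a script. Its argument "increments" is a list of rows, each a list of 6 numbers: the shift along the tool's x, y, z in m, then the turn, a rotation vector about the tool's x, y, z in rad. A call has 1 to 5 rows; each row shifts and turns the commanded pose from where the row before left it, along the tool's axes as they then stand; what a row does not reach is not made up. A row lasts 1/8 s, in which the tool goes at most 62.5 mm and 10.7 degrees, less where a joint would pass 70% of its speed; a pose out of reach is approached as far as the arm can. A call with a gripper value outside its range is refused whole. "fingers" is the gripper's target within -1 to 1 (shut at 1, half-way at 0, fully open at -1), set as the call begins (left out, the last holds). The fingers move at their own pace and stop on an object; the grip force is fixed at half the most. Time passes only in rows, so rows that do not move let the fingers close. It gives the time, the measured TCP pose, the force and the opening at its end, in the units of the state.
- env.observe(): the state, without advancing time (a new reading comes with each control period).
- get_image(name): name is "scene" or "top"; returns (picture, depth): 420x560x3 uint8, blue, green, red; 420x560 float32, m along the optical axis (not along the pixel's ray), 0 where there is no reading.
- camera_info(name): a dict with "K" (3x3 intrinsics, pixels), "k1" (the pictures are not rectified: a ray, as slopes to the right and down, at radius r is drawn at 1 + k1 r^2 times it, then the intrinsics apply), "xyz" and "rotation" of the camera in the world. Camera axes: x right, y up, looking along -z (the intrinsics and any distortion apply to the point x, -y, -z); pixel columns grow to the right and rows downward; lengths in m; the calibration is good to about 2 mm. A picture is of the moment at which its call begins. camera_info takes no time and is no camera call.
- ticket.close_job(): hands the job in, once; it reports no verdict.
The state is a dict: "time_s": time; "joints": joint angles; "qvel": joint speeds; "joint_efforts": joint torques, N m; "position": TCP position; "tcp_rot": TCP orientation; "force": force on the tool from outside, world axes, zero at the start; "torque": the same for the moment, N m; "grip_width": finger opening in m.
Only numpy, scipy, OpenCV 4.12 (cv2) and the standard library are available. Lean on these libraries where they do the work, as an engineer would, in place of code of your own. Each camera call takes 0.05 s, during which the arm holds its last target.

## Task

Take the flat blade-shaped former from the rack, lower its foot through the slot of the bayonet seat until it stands on the bottom, and turn it a quarter turn clockwise to lock it, without forcing it. Then prove that it holds: pull it straight up with slowly rising force to about 16 N, keep that pull for a second, and never pull harder than 20 N. Let it down again and leave it standing locked in the seat, with everything else where it was.

Things in the scene. Friction and masses are not known exactly. Their poses are not given: they have to be found in the camera images.
- former_mid (a point): flat blade-shaped white former, 153 mm tall, 145-235 g, in any of the rack's 3 pockets. Point on its centre line, 76 mm above the underside of its steel cross-bar foot: 44 (its x) x 16 (y) x 20 mm high; above it a 12 mm round stem to 54 mm, then the white blade, 50 wide (x) x 26 mm thick (y), straight from 59 to 141 mm. Grip across the 26 mm. z up; half a turn makes no difference.
- rack: grey block 236 mm (its x) x 75 mm (y) x 64 mm high, three slots in a row along its x, 75 mm apart. The formers hang in them by the shoulder under the white part, foot 54 mm below the block's top, cross-bar along the row. Origin: centre of the underside.
- seat: fixed steel bayonet seat, base 116 x 116 x 20 mm, origin at the centre of its underside, z up. Socket floor 20 mm above the origin, in the middle. A sprung cover plate lies over the socket, its slot long along the seat's x. Four corner posts stand 82 mm above the bench. The foot goes through the slot to the floor, then turns clockwise (from above) until along y.
- socket_floor (a point): centre of the socket floor in the seat, x along the slot. The sprung cover plate above it is 96 x 96 x 6 mm, slot 48 mm (x) x 20 mm (y). The plate's height varies and is not measured: underside 23 to 37 mm above the socket floor, so a turned foot has 3 to 17 mm of free play below it. Fixed stops end the clockwise turn about 5 degrees past a quarter; a foot still pressed on them rubs and takes some of the pull.
- plate (a joint): how far the sprung cover plate is lifted, m: 0 at rest; rises only when pulled from below. It leaves its rest at about 6 N of upward pull and then rises 1 mm for every 5 N more (12 N at 1.2 mm, 16 N at 2 mm, 22 N at 3.2 mm), the former's own weight not counted.
- round_a: one of two round tapered white formers (38 mm across, 148 mm tall) on the same kind of foot, standing in the rack; not to be used; origin at the underside of its foot
- round_b: the other round former, like round_a
- jar: closed white jar, 52 mm across, 62 mm tall, beside the seat; origin at the centre of its underside; leave alone
- wrench: steel wrench lying on the bench; leave alone
- beaker: clear plastic beaker, 76 mm across, 85 mm tall; origin at the centre of its underside; leave alone
- collar: steel ring 48 mm across, 18 mm tall, lying flat; leave alone
- brush: hand brush lying on the bench; leave alone
Not all that is in view belongs to the job. Leave any orange or pink look-alike of the part that bears former_mid alone. Of the things that look like the seat, the smaller one is meant.

How it is judged:
On the way, in this order (a step that is already met when the one before it is completed fails the run):
1. the blade former's foot stands on the socket floor (horizontal distance between former_mid and seat below 0.012 m and z of former_mid in the frame of seat below 0.1 m), for 0.1 s.
2. the former is turned a quarter turn in the seat, its foot across the slot under the plate (horizontal distance between former_mid and seat below 0.012 m and angle between the x axis of former_mid and the y axis of seat, either way round below 0.25 rad and z of former_mid in the frame of seat below 0.118 m), for 0.1 s.
3. the locked former is pulled up against the plate with at least 12 N for half a second (plate lifted more than 1.2 mm) (horizontal distance between former_mid and seat below 0.012 m and angle between the x axis of former_mid and the y axis of seat, either way round below 0.25 rad and value of joint plate above 0.0012 m and z of former_mid in the frame of seat above 0.0995 m), for 0.5 s.
At the end, for the whole second after the job is handed in: The blade former stands in the seat on the socket floor (within 4 mm), upright within 7 degrees, its foot across the slot within 14 degrees, the plate back at rest (all of step 1 and angle between the x axis of former_mid and the y axis of seat, either way round below 0.25 rad and angle between former_mid's own z axis and vertical below 0.12 rad and value of joint plate below 0.0007 m); the robot touches nothing.
It fails at once if the former is pulled with more than 22 N (plate lifted more than 3.2 mm) (value of joint plate above 0.0032 m).
It fails at once if the seat is pressed or forced with more than 45 N (contact force between seat and anything else above 45 N).
It fails at once if a bystander is moved by more than 30 mm (distance of any of round_a, round_b, jar, wrench, beaker, collar, brush from where it was at the start of the episode above 0.03 m).
It also fails if it takes over 72 s, if anything falls off the work surface, if the arm or the gripper's body presses on something with over 40 N, if the wrist force passes 120 N, or if a joint passes its speed limit or range.

## Working session

There is one attempt and no reset: what is moved stays moved. The work goes in short steps, Python scripts to look and compute and a tool call to move; the robot and the scene stay as the last step left them, time stands still between calls to the robot, and variables do not carry over. Pictures are saved under pics/ and viewed, and the job is handed in when it is done.

Besides the shell and the picture viewer there is one more tool, called after ">>>" by a JSON object that holds its "name" and its "arguments". carry_out: Moves the arm, as the interface text tells. Its arguments: {"type":"object","properties":{"increments":{"type":"array","items":{"type":"array","items":{"type":"number"}}},"fingers":{"type":"number"}},"required":["increments"]}

```bash
ls; mkdir -p pics; python3 - <<'E'
from workcell import env,get_image,camera_info
import cv2,numpy as np
print(env.observe())
for n in ("scene","top"):
    p,d=get_image(n); cv2.imwrite(f"pics/{n}0.png",p); np.save(f"pics/{n}0.npy",d); print(camera_info(n), d.min(), d.max())
E
```

```text
pics
{'time_s': 0.0, 'joints': array([-1.33996454e+00,  2.76578970e-01,  1.50608526e+00,  4.01365280e-06,
        1.36071629e+00, -1.20990840e-01]), 'qvel': array([2.99659716e-03, 1.02658669e-03, 6.54965224e-04, 1.18013331e-03,
       5.21171307e-05, 1.09161101e-03]), 'joint_efforts': array([-9.46301793e-05, -4.04590738e+01, -2.37229192e+01,  6.99785259e-02,
        3.44186404e-02, -1.33376352e-04]), 'position': array([ 0.19802324, -0.53923192,  0.20463297]), 'tcp_rot': array([-0.57936327,  0.40525099, -0.40431118,  0.58020885]), 'force': array([-0.07873925, -0.18142486,  0.20601893]), 'torque': array([0.01876702, 0.02763871, 0.01276499]), 'grip_width': 0.09402501776779257}
{'K': array([[516.11088258,   0.        , 287.9192448 ],
       [  0.        , 516.11088258, 207.88097548],
       [  0.        ,   0.        ,   1.        ]]), 'k1': -0.09376226403195105, 'xyz': array([ 1.31445177, -0.34698363,  0.83241829]), 'rotation': array([0.36177117, 0.22533608, 0.47065583, 0.77254667])} 0.0 3.9997938
{'K': array([[500.73373125,   0.        , 282.22633683],
       [  0.        , 500.73373125, 204.64842294],
       [  0.        ,   0.        ,   1.        ]]), 'k1': -0.048328213947830816, 'xyz': array([0.4035353 , 0.04814445, 1.10439847]), 'rotation': array([-0.03778311,  0.03488701,  0.70617672, -0.70616554])} 0.0 1.9638749
```

View pics/scene0.png

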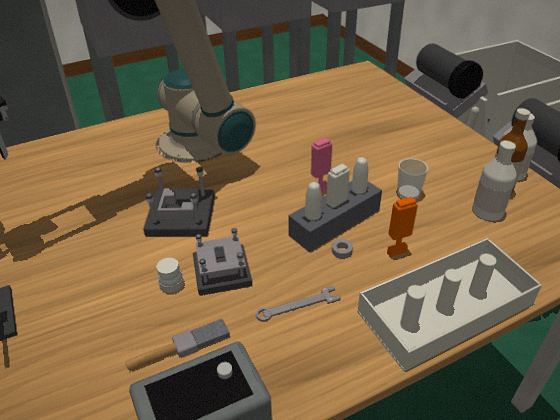

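View pics/top0.png

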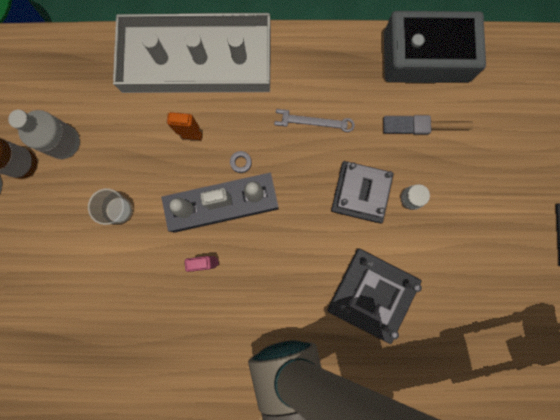

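The scene holds three blades: white in the rack's middle pocket (top 213,197), orange at 182,122 and pink at 198,264. The white one is meant. There are two seats: the small one at 363,190 and a larger one at 375,295. The smaller is meant. I'll enlarge both to confirm.

```bash
cat > h.py <<'E'
import numpy as np,cv2
from scipy.spatial.transform import Rotation as R
from workcell import env,get_image,camera_info
def rays(n,uv):
    c=camera_info(n);uv=np.asarray(uv,float).reshape(-1,1,2)
    p=cv2.undistortPoints(uv,c["K"],np.array([c["k1"],0,0,0.]))[:,0]
    return c["xyz"],R.from_quat(c["rotation"]).apply(np.c_[p[:,0],-p[:,1],-np.ones(len(p))])
def depthpt(n,uv,d):
    o,r=rays(n,uv);uv=np.asarray(uv).reshape(-1,2).astype(int)
    return o+r*d[uv[:,1],uv[:,0]][:,None]
def atz(n,uv,z):
    o,r=rays(n,uv);return o+r*((z-o[2])/r[:,2])[:,None]
def proj(n,P):
    c=camera_info(n);q=R.from_quat(c["rotation"]).inv().apply(np.atleast_2d(P)-c["xyz"])
    x=q[:,0]/-q[:,2];y=-q[:,1]/-q[:,2];f=1+c["k1"]*(x*x+y*y)
    K=c["K"];return np.c_[K[0,0]*x*f+K[0,2],K[1,1]*y*f+K[1,2]]
def cloud(n,d):
    h,w=d.shape;u,v=np.meshgrid(np.arange(w),np.arange(h))
    return depthpt(n,np.c_[u.ravel(),v.ravel()],d).reshape(h,w,3)
def crop(p,x0,y0,w,h,k,name):
    c=cv2.resize(p[y0:y0+h,x0:x0+w],None,fx=k,fy=k,interpolation=cv2.INTER_CUBIC);cv2.imwrite(name,c)
E
python3 - <<'E'
from h import *
p=cv2.imread("pics/top0.png");s=cv2.imread("pics/scene0.png")
a=lambda i,x,y,w,h,k:cv2.resize(i[y:y+h,x:x+w],None,fx=k,fy=k,interpolation=cv2.INTER_CUBIC)
cv2.imwrite("pics/c1.png",a(p,155,160,130,80,6))
cv2.imwrite("pics/c2.png",a(p,325,150,110,80,7))
d=np.load("pics/top0.npy");C=cloud("top",d)
for n,uv in dict(blade=(213,197),rackL=(190,222),rb=(180,205),plate=(375,185),slot=(364,188),table=(300,160),jar=(418,195)).items(): print(n,C[uv[1],uv[0]].round(4))
ds=np.load("pics/scene0.npy");Cs=cloud("scene",ds)
for n,uv in dict(blade=(337,172),plate=(205,262),slot=(220,256)).items(): print(n,Cs[uv[1],uv[0]].round(4))
E
```

```text
blade [0.515  0.1829 0.1653]
rackL [0.4744 0.2444 0.0665]
rb [0.5011 0.2479 0.1528]
plate [ 0.5532 -0.1434  0.0581]
slot [ 0.552  -0.1262  0.0197]
table [0.617  0.0131 0.0047]
jar [ 0.5316 -0.2333  0.0608]
blade [0.5286 0.1721 0.1624]
plate [ 0.5765 -0.1661  0.08  ]
slot [ 0.5183 -0.1161  0.0229]
```

View pics/c1.png

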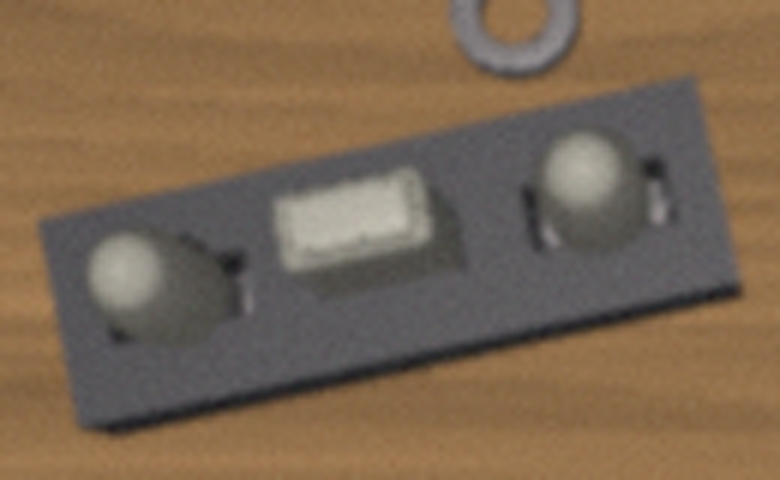

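View pics/c2.png

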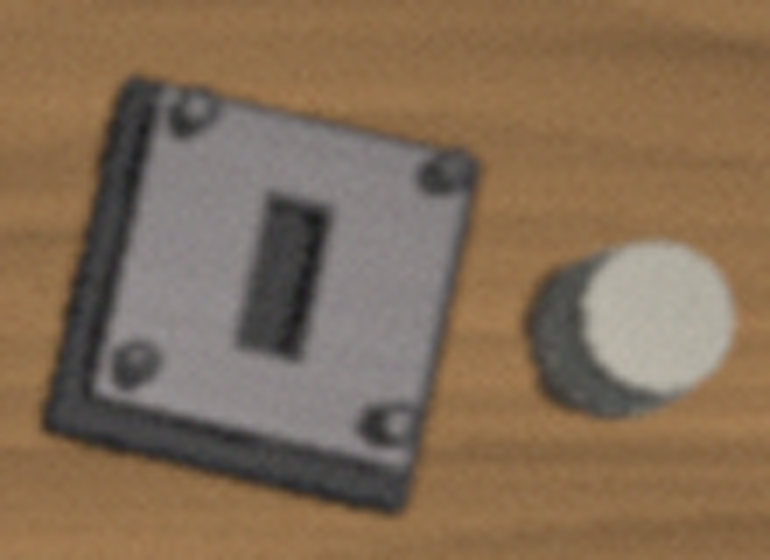

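White blade confirmed at top (213,197), between two round formers. The seat with four posts and a plate slot is confirmed at (366,189). Next I'll measure both.

```bash
python3 - <<'E'
from h import *
d=np.load("pics/top0.npy");C=cloud("top",d)
# table bias
print("table z",np.median(C[155:170,290:330,2]), np.median(C[230:245,240:300,2]))
pl=C[175:195,378:384].reshape(-1,3); print("plate z",np.median(pl[:,2]),pl[:,2].std(), np.median(C[170:178,355:375,2]))
print("racktop",np.median(C[212:222,185:215,2]))
# seat corner
q=lambda a,ox,oy,k:np.array([((x+.5)/k-.5+ox,(y+.5)/k-.5+oy) for x,y in a])
sl=q([(267,190),(333,205),(302,362),(237,348)],325,150,7)
for z in (.049,.056,.063):
    P=atz("top",sl,z); print("slot",z,P.mean(0).round(4),[np.linalg.norm(P[i]-P[i-1]).round(4) for i in range(4)])
    l=(P[0]+P[1]-P[2]-P[3]);print(np.degrees(np.arctan2(l[1],l[0])))
pc=q([(150,82),(478,150),(408,468),(92,400)],325,150,7)
for z in (.049,.056,.063):
    P=atz("top",pc,z); print("plate",z,P.mean(0).round(4),[np.linalg.norm(P[i]-P[i-1]).round(4) for i in range(4)])
    for a,b in ((0,3),(1,2)):
        l=P[a]-P[b];print(np.degrees(np.arctan2(l[1],l[0])))
bc=q([(130,78),(45,425),(402,512)],325,150,7)
P=atz("top",bc,.02);print("base",P.round(4),((P[0]+P[2])/2).round(4), np.linalg.norm(P[0]-P[1]),np.linalg.norm(P[2]-P[1]))
# rack top
rc=q([(38,218),(693,75),(742,288),(80,430)],155,160,6)
P=atz("top",rc,.064);print("rack",P.mean(0).round(4),[np.linalg.norm(P[i]-P[i-1]).round(4) for i in range(4)])
for a,b in ((0,1),(3,2)):
    l=P[a]-P[b];print(np.degrees(np.arctan2(l[1],l[0])))
m=(C[...,2]>.135)&(C[...,2]<.19)&(abs(C[...,0]-.52)<.06)&(abs(C[...,1]-.18)<.05)
X=C[m];print(m.sum(),X.mean(0),X[:,2].std()); r=cv2.minAreaRect((X[:,:2]*1000).astype(np.float32));print(r)
s=R.from_quat(env.observe()["tcp_rot"]).as_matrix();print(s)
E
```

```text
table z 0.0005519214147995388 0.000495570430043224
plate z 0.056026515990435954 0.0018458206530975333 0.05567709567599366
racktop 0.06491570247213063
slot 0.049 [ 0.5458 -0.1241  0.049 ] [np.float64(0.0495), np.float64(0.0206), np.float64(0.0492), np.float64(0.0201)]
-11.843344547644953
slot 0.056 [ 0.5449 -0.123   0.056 ] [np.float64(0.0491), np.float64(0.0205), np.float64(0.0489), np.float64(0.02)]
-11.843344547644978
slot 0.063 [ 0.544  -0.1219  0.063 ] [np.float64(0.0488), np.float64(0.0203), np.float64(0.0486), np.float64(0.0199)]
-11.843344547644953
plate 0.049 [ 0.5464 -0.1234  0.049 ] [np.float64(0.0995), np.float64(0.1022), np.float64(0.1001), np.float64(0.0976)]
-10.939748941171619
-13.558060670969985
plate 0.056 [ 0.5455 -0.1222  0.056 ] [np.float64(0.0988), np.float64(0.1015), np.float64(0.0995), np.float64(0.097)]
-10.93974894117162
-13.558060670969974
plate 0.063 [ 0.5445 -0.1211  0.063 ] [np.float64(0.0981), np.float64(0.1008), np.float64(0.0988), np.float64(0.0963)]
-10.939748941171619
-13.558060670969997
base [[ 0.6125 -0.0813  0.02  ]
 [ 0.5031 -0.0535  0.02  ]
 [ 0.4759 -0.1641  0.02  ]] [ 0.5442 -0.1227  0.02  ] 0.11289524310509284 0.11388462277332109
rack [0.5173 0.1842 0.064 ] [np.float64(0.076), np.float64(0.2348), np.float64(0.077), np.float64(0.2353)]
102.39159594378366
102.15552782574483
376 [0.51660609 0.18194342 0.15879529] 0.006500740726421547
((518.066650390625, 183.9049835205078), (26.43474006652832, 50.46455764770508), 12.58711051940918)
[[ 3.44598166e-01 -3.50414204e-04  9.38750223e-01]
 [-9.38748969e-01  1.54798132e-03  3.44598284e-01]
 [-1.57391994e-03 -9.99998740e-01  2.04480550e-04]]
```

```bash
cat >> h.py <<'E'
def Raz(deg):
    a=np.radians(deg);x=np.array([np.cos(a),np.sin(a),0]);y=np.array([0,0,-1.]);return np.c_[x,y,np.cross(x,y)]
def plan(tgt,az,n,cur=None):
    o=env.observe();p=o["position"] if cur is None else np.array(cur[0]);Q=R.from_quat(o["tcp_rot"]) if cur is None else R.from_matrix(Raz(cur[1]))
    T=R.from_matrix(Raz(az));rv=(Q.inv()*T).as_rotvec();st=(np.array(tgt)-p)/n
    print("step mm",np.linalg.norm(st)*1e3,"deg",np.degrees(np.linalg.norm(rv))/n)
    for i in range(n):
        Qi=Q*R.from_rotvec(rv*i/n)
        print([float(v) for v in np.r_[Qi.inv().apply(st),rv/n].round(4)],end=",\n")
E
python3 - <<'E'
from h import *
d=np.load("pics/top0.npy");C=cloud("top",d)
print("pink",C[264,198],"orange",C[120,180],C[118,176])
plan((.518,.184,.215),12.3,15)
E
```

```text
pink [0.3888186  0.21162454 0.15172406] orange [0.4035353  0.04814445 1.10439847] [0.67188491 0.25959262 0.15320867]
step mm 52.73172633881526 deg 5.476183752820535
[-0.0379, -0.0006, 0.0366, -0.0001, -0.0956, -0.0001],
[-0.0342, -0.0006, 0.0401, -0.0001, -0.0956, -0.0001],
[-0.0303, -0.0006, 0.0432, -0.0001, -0.0956, -0.0001],
[-0.026, -0.0006, 0.0459, -0.0001, -0.0956, -0.0001],
[-0.0215, -0.0006, 0.0481, -0.0001, -0.0956, -0.0001],
[-0.0168, -0.0006, 0.05, -0.0001, -0.0956, -0.0001],
[-0.012, -0.0007, 0.0514, -0.0001, -0.0956, -0.0001],
[-0.007, -0.0007, 0.0523, -0.0001, -0.0956, -0.0001],
[-0.002, -0.0007, 0.0527, -0.0001, -0.0956, -0.0001],
[0.003, -0.0007, 0.0526, -0.0001, -0.0956, -0.0001],
[0.008, -0.0007, 0.0521, -0.0001, -0.0956, -0.0001],
[0.013, -0.0007, 0.0511, -0.0001, -0.0956, -0.0001],
[0.0178, -0.0007, 0.0496, -0.0001, -0.0956, -0.0001],
[0.0225, -0.0007, 0.0477, -0.0001, -0.0956, -0.0001],
[0.0269, -0.0007, 0.0453, -0.0001, -0.0956, -0.0001],
```

>>> {"name": "carry_out", "arguments": {"increments": [[-0.038,-0.001,0.037,0,-0.0956,0],[-0.034,-0.001,0.04,0,-0.0956,0],[-0.03,-0.001,0.043,0,-0.0956,0],[-0.026,-0.001,0.046,0,-0.0956,0],[-0.0215,-0.001,0.048,0,-0.0956,0]], "fingers": -1}}

```text
time_s: 0.72
position: [0.3054, -0.2973, 0.2103]
tcp_rot: [-0.659, 0.255, -0.255, 0.66]
force: [1.3, -0.5, 0.4]
grip_width: 0.0944
```

>>> {"name": "carry_out", "arguments": {"increments": [[-0.017,-0.001,0.05,0,-0.0956,0],[-0.012,-0.001,0.051,0,-0.0956,0],[-0.007,-0.001,0.052,0,-0.0956,0],[-0.002,-0.001,0.053,0,-0.0956,0],[0.003,-0.001,0.053,0,-0.0956,0]]}}

```text
time_s: 1.35
position: [0.4117, -0.056, 0.2154]
tcp_rot: [0.701, -0.092, 0.092, -0.701]
force: [0.6, -0.5, -0.1]
grip_width: 0.0939
```

>>> {"name": "carry_out", "arguments": {"increments": [[0.008,0,0.052,0,-0.0956,0],[0.013,0,0.051,0,-0.0956,0],[0.018,0,0.05,0,-0.0956,0],[0.0225,0,0.048,0,-0.0956,0],[0.027,0,0.045,0,-0.0956,0]]}}

```text
time_s: 1.98
position: [0.5186, 0.1853, 0.215]
tcp_rot: [0.703, 0.077, -0.077, -0.703]
force: [0.8, -1.1, 0.3]
grip_width: 0.0942
```

```bash
python3 - <<'E'
from h import *
o=env.observe();print(o["time_s"],o["position"],o["joints"],o["force"]);plan((.518,.184,.215),12.3,1)
p,d=get_image("top");cv2.imwrite("pics/top1.png",p)
E
```

```text
1.975 [0.51859933 0.18525702 0.21502047] [ 2.17001648e-01  2.34391649e-01  1.53907705e+00 -3.75281437e-04
  1.36876119e+00 -1.57143917e-03] [ 0.83157627 -1.08396022  0.31969993]
step mm 1.3927367496263086 deg 0.23150639688391675
[-0.0009, 0.0, -0.0011, 0.0004, 0.004, -0.0006],
```

View pics/top1.png

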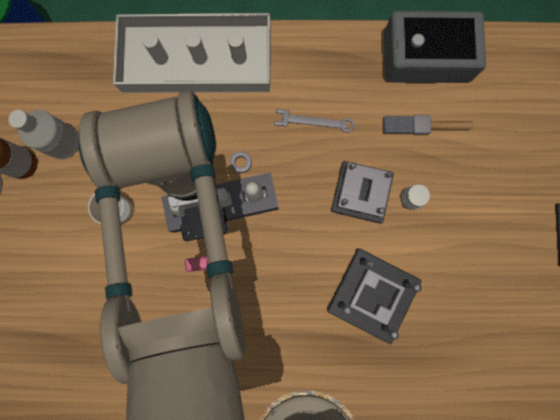

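The gripper is over the rack's middle pocket at top view (205,210), and the other things haven't moved. Next I'll correct the small offset and descend to TCP z 0.093.

>>> {"name": "carry_out", "arguments": {"increments": [[-0.001,0.03,-0.001,0,0.004,0],[0,0.04,0,0,0,0],[0,0.035,0,0,0,0],[0,0.017,0,0,0,0],[0,0,0,0,0,0]]}}

```text
time_s: 2.65
position: [0.5161, 0.1818, 0.0918]
tcp_rot: [0.703, 0.073, -0.076, -0.703]
force: [0.4, -0.1, 0.9]
grip_width: 0.0938
```

```bash
python3 - <<'E'
from h import *
o=env.observe();print(o["time_s"],o["position"],o["force"]);plan((.518,.184,.093),12.3,1)
p,d=get_image("scene");crop(p,250,100,180,135,4,"pics/s1.png")
E
```

```text
2.65 [0.51608309 0.18183228 0.09177774] [ 0.37320598 -0.08963663  0.94760259]
step mm 3.1412575496692683 deg 0.33261234891879665
[0.0023, -0.0012, 0.0017, 0.0001, -0.004, -0.0042],
```

View pics/s1.png

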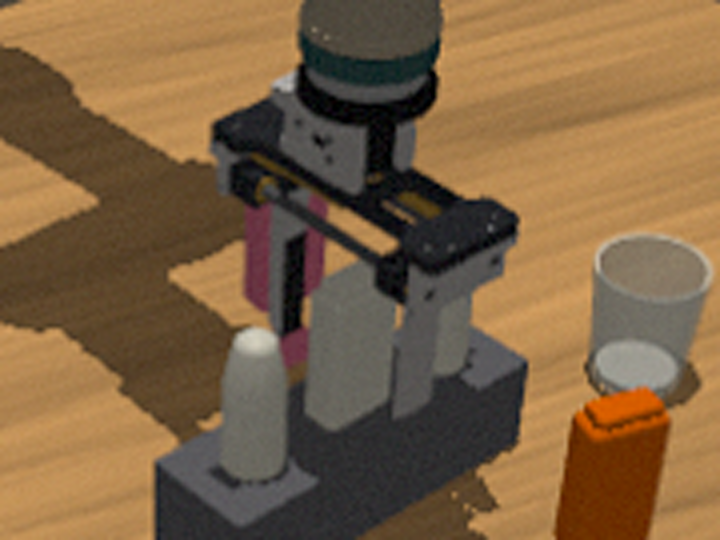

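The fingers straddle the white blade at crop (350,340). I'll make a small correction and then close.

>>> {"name": "carry_out", "arguments": {"increments": [[0.002,-0.001,0.002,0,-0.004,-0.004],[0,0,0,0,0,0]]}}

```text
time_s: 2.95
position: [0.52, 0.185, 0.0956]
tcp_rot: [-0.703, -0.078, 0.074, 0.703]
force: [0.2, -0.7, 0.1]
grip_width: 0.0945
```

>>> {"name": "carry_out", "arguments": {"increments": [[0,0,0,0,0,0],[0,0,0,0,0,0],[0,0,0,0,0,0],[0,0,0,0,0,0],[0,0,0,0,0,0]], "fingers": 1}}

```text
time_s: 3.58
position: [0.5191, 0.1847, 0.0944]
tcp_rot: [-0.703, -0.077, 0.074, 0.703]
force: [-0.2, -0.5, 0.4]
grip_width: 0.0471
```

>>> {"name": "carry_out", "arguments": {"increments": [[0,0,0,0,0,0],[0,0,0,0,0,0]]}}

```text
time_s: 3.82
position: [0.5189, 0.1846, 0.0944]
tcp_rot: [-0.703, -0.077, 0.075, 0.703]
force: [-2.1, 0.1, 2.3]
grip_width: 0.0276
```

>>> {"name": "carry_out", "arguments": {"increments": [[0,0,0,0,0,0],[0,0,0,0,0,0],[0,0,0,0,0,0]]}}

```text
time_s: 4.2
position: [0.5187, 0.1846, 0.0943]
tcp_rot: [-0.703, -0.077, 0.075, 0.703]
force: [-1.5, -0.5, 0.2]
grip_width: 0.0257
```

>>> {"name": "carry_out", "arguments": {"increments": [[0,-0.003,0,0,0,0],[0,-0.005,0,0,0,0],[0,-0.01,0,0,0,0],[0,-0.01,0,0,0,0],[0,0,0,0,0,0]]}}

```text
time_s: 4.82
position: [0.5196, 0.1848, 0.1236]
tcp_rot: [-0.703, -0.078, 0.074, 0.703]
force: [-0.0, -0.3, -3.6]
grip_width: 0.0256
```

>>> {"name": "carry_out", "arguments": {"increments": [[0,-0.03,0,0,0,0],[0,-0.04,0,0,0,0],[0,-0.045,0,0,0,0],[0,-0.035,0,0,0,0],[0,0,0,0,0,0]]}}

```text
time_s: 5.45
position: [0.5202, 0.185, 0.2751]
tcp_rot: [-0.703, -0.08, 0.072, 0.703]
force: [1.0, -0.7, -2.1]
grip_width: 0.0257
```

```bash
python3 - <<'E'
from h import *
o=env.observe();print(o["time_s"],o["position"],o["force"],R.from_quat(o["tcp_rot"]).as_matrix().round(3))
p,d=get_image("scene");crop(p,250,40,200,150,4,"pics/s2.png")
plan((.5445,-.1228,.25),77.8,10)
E
```

```text
5.45 [0.52016722 0.18496213 0.27508565] [ 1.04725996 -0.66120045 -2.12174345] [[ 0.977  0.01  -0.213]
 [ 0.213  0.002  0.977]
 [ 0.011 -1.    -0.   ]]
step mm 30.934479751486144 deg 6.548419116054918
[-0.0041, 0.0022, -0.0306, 0.0003, -0.1143, 0.0005],
[-0.0075, 0.0022, -0.0299, 0.0003, -0.1143, 0.0005],
[-0.0109, 0.0022, -0.0289, 0.0003, -0.1143, 0.0005],
[-0.0141, 0.0022, -0.0274, 0.0003, -0.1143, 0.0005],
[-0.0171, 0.0022, -0.0257, 0.0003, -0.1143, 0.0005],
[-0.02, 0.0022, -0.0235, 0.0003, -0.1143, 0.0005],
[-0.0225, 0.0022, -0.0211, 0.0003, -0.1143, 0.0005],
[-0.0248, 0.0022, -0.0184, 0.0003, -0.1143, 0.0005],
[-0.0267, 0.0022, -0.0155, 0.0003, -0.1143, 0.0005],
[-0.0283, 0.0023, -0.0123, 0.0003, -0.1143, 0.0005],
```

View pics/s2.png

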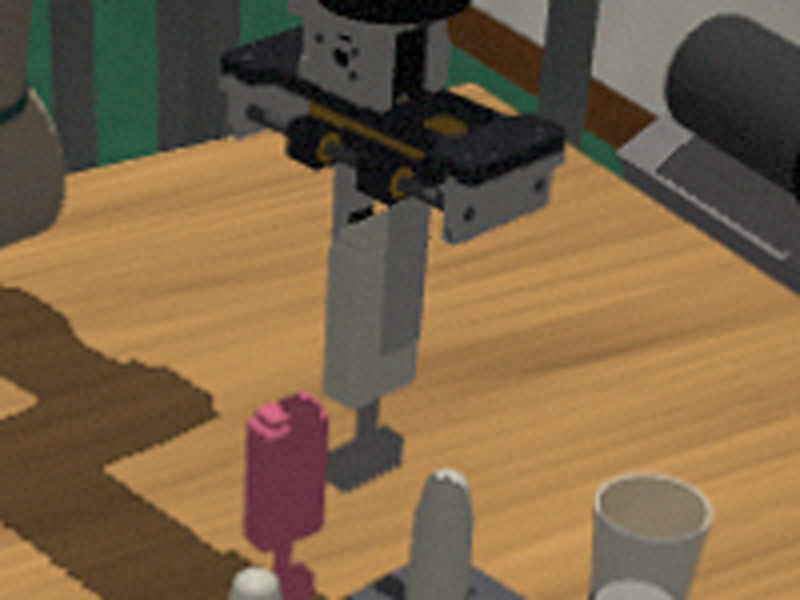

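The blade former hangs from the gripper upright and clear of the rack, foot at crop (365,455). Now I'll carry it to the seat.

>>> {"name": "carry_out", "arguments": {"increments": [[-0.004,0,-0.031,0,-0.114,0],[-0.0075,0,-0.03,0,-0.114,0],[-0.011,0,-0.029,0,-0.114,0],[-0.014,0,-0.027,0,-0.114,0],[-0.017,0,-0.026,0,-0.114,0]]}}

```text
time_s: 6.12
position: [0.5301, 0.0296, 0.2695]
tcp_rot: [-0.652, -0.272, 0.272, 0.653]
force: [0.3, -0.2, -2.0]
grip_width: 0.0258
```

>>> {"name": "carry_out", "arguments": {"increments": [[-0.02,0,-0.0235,0,-0.114,0],[-0.0225,0,-0.021,0,-0.114,0],[-0.025,0,-0.0185,0,-0.114,0],[-0.0265,0,-0.0155,0,-0.114,0],[-0.028,0,-0.0125,0,-0.114,0]]}}

```text
time_s: 6.75
position: [0.543, -0.1237, 0.2693]
tcp_rot: [-0.549, -0.445, 0.444, 0.551]
force: [0.6, 0.0, -3.2]
grip_width: 0.0261
```

>>> {"name": "carry_out", "arguments": {"increments": [[0,0.02,0,0,0,0],[0,0.02,0,0,0,0],[0,0.02,0,0,0,0],[0,0,0,0,0,0]]}}

```text
time_s: 7.25
position: [0.5419, -0.1222, 0.2083]
tcp_rot: [-0.549, -0.443, 0.443, 0.553]
force: [-0.3, 0.0, -2.1]
grip_width: 0.0262
```

```bash
python3 - <<'E'
from h import *
for i in range(3):
    o=env.observe();M=R.from_quat(o["tcp_rot"]).as_matrix();print(o["time_s"],o["position"],o["force"],M[:,1].round(4),np.degrees(np.arctan2(M[1,0],M[0,0])));
    p,d=get_image("scene" if i%2==0 else "top");cv2.imwrite(f"pics/h{i}.png",p)
    np.save(f"pics/h{i}.npy",d)
p=cv2.imread("pics/h2.png");crop(p,150,130,160,170,3.5,"pics/s3.png")
p=cv2.imread("pics/h1.png");crop(p,310,130,120,100,6,"pics/s4.png")
E
```

```text
7.25 [ 0.54189192 -0.12222257  0.20833304] [-0.25795702  0.0284965  -2.10022267] [-0.0039  0.0036 -1.    ] 77.62592423879869
7.3 [ 0.54304283 -0.12258967  0.2099483 ] [ 0.72107488  0.68286993 -2.34695666] [-7.0e-04  2.4e-03 -1.0e+00] 77.63318913472854
7.35 [ 0.54391993 -0.12288975  0.21117773] [ 1.25595223  0.37265225 -2.95280635] [ 0.0018  0.0015 -1.    ] 77.63694802618139
```

View pics/s3.png

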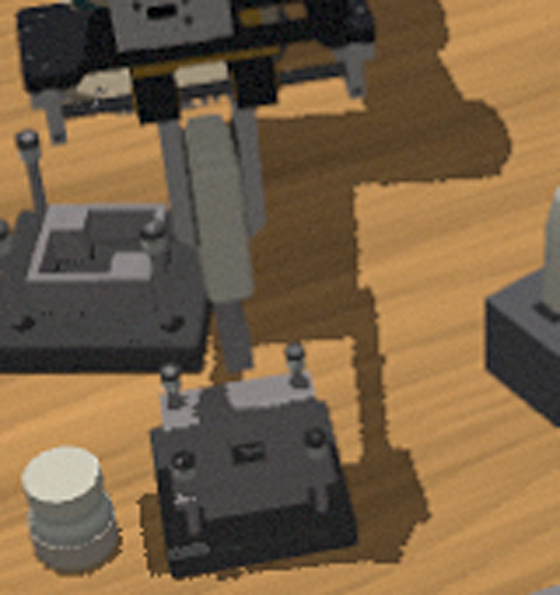

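View pics/s4.png

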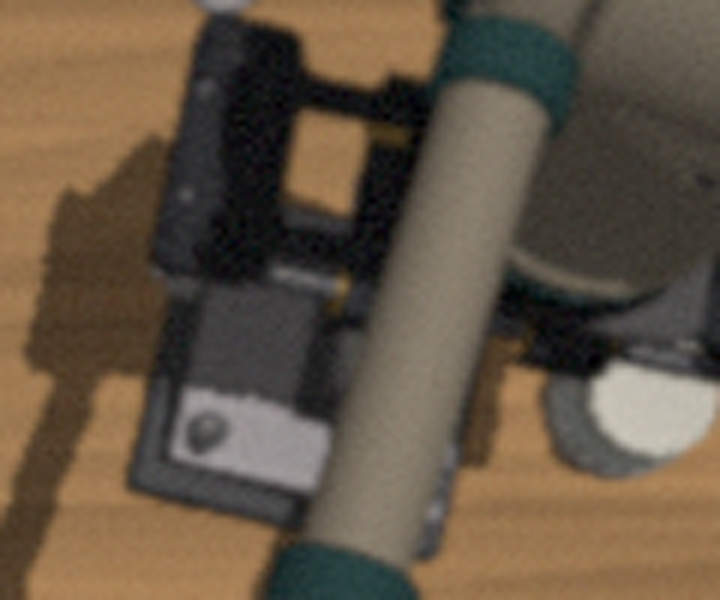

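The former hangs above the seat, foot at scene crop (235,345). The arm hides it in the top view. I'll lower it to just above the plate, let it settle and compare in the scene image.

>>> {"name": "carry_out", "arguments": {"increments": [[0,0.02,0,0,0,0],[0,0.02,0,0,0,0],[0,0.015,0,0,0,0],[0,0.008,0,0,0,0],[0,0,0,0,0,0]]}}

```text
time_s: 8.02
position: [0.5447, -0.123, 0.1491]
tcp_rot: [0.551, 0.444, -0.442, -0.55]
force: [-0.5, 0.2, -1.6]
grip_width: 0.0261
```

>>> {"name": "carry_out", "arguments": {"increments": [[0,0,0,0,0,0],[0,0,0,0,0,0],[0,0,0,0,0,0]]}}

```text
time_s: 8.4
position: [0.5449, -0.1231, 0.1497]
tcp_rot: [0.552, 0.445, -0.442, -0.55]
force: [-0.4, -0.0, -1.4]
grip_width: 0.0257
```

```bash
python3 - <<'E'
from h import *
for i in range(2):
    o=env.observe();M=R.from_quat(o["tcp_rot"]).as_matrix();print(o["time_s"],o["position"],o["force"],M[:,1].round(4),np.degrees(np.arctan2(M[1,0],M[0,0])));
    p,d=get_image("scene");cv2.imwrite(f"pics/i{i}.png",p);np.save("pics/i.npy",d)
crop(p,180,190,90,105,5.7,"pics/s5.png")
s=cv2.imread("pics/scene0.png");crop(s,180,210,90,85,6,"pics/s6.png")
E
```

```text
8.4 [ 0.5449412  -0.12310382  0.14973096] [-0.44115524 -0.01090963 -1.38586103] [ 4.7e-03  5.0e-04 -1.0e+00] 77.63807356896068
8.45 [ 0.54486459 -0.12311102  0.14961254] [-0.47430975  0.01047216 -1.4447031 ] [ 4.5e-03  5.0e-04 -1.0e+00] 77.63324583953676
```

View pics/s5.png

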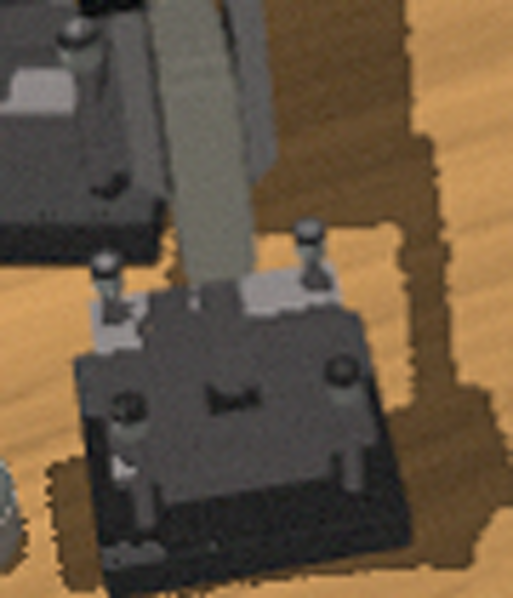

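View pics/s6.png

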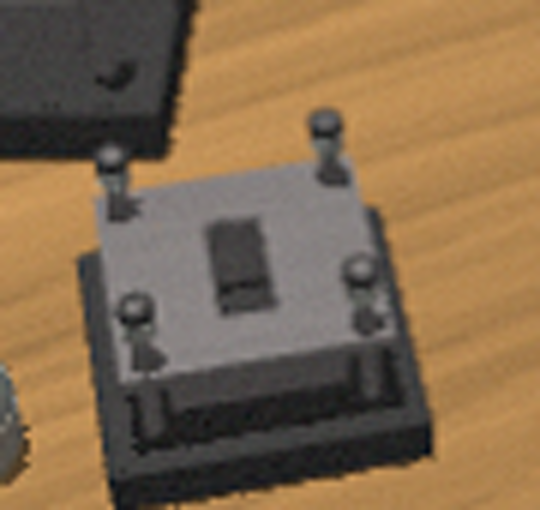

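```bash
cat >> h.py <<'E'
def foot(c,az,z0,h=.02,a=.022,b=.008):
    c=np.array(c[:2]);u=np.array([np.cos(np.radians(az)),np.sin(np.radians(az))]);v=np.array([-u[1],u[0]])
    return np.array([np.r_[c+s*a*u+t*b*v,z] for z in (z0,z0+h) for s,t in ((1,1),(1,-1),(-1,-1),(-1,1))])
E
python3 - <<'E'
from h import *
p=cv2.imread("pics/i1.png")
x0,y0,k=190,215,11
g=(255*(p/255.)**.45).astype(np.uint8)[y0:y0+50,x0:x0+60]
g=cv2.resize(g,None,fx=k,fy=k,interpolation=cv2.INTER_CUBIC)
cv2.imwrite("pics/s7a.png",g)
def draw(P,col,pairs):
    q=(proj("scene",P)-[x0,y0]+.5)*k
    for a,b in pairs: cv2.line(g,tuple(map(int,q[a])),tuple(map(int,q[b])),col,1)
E8=[(0,1),(1,2),(2,3),(3,0),(4,5),(5,6),(6,7),(7,4),(0,4),(1,5),(2,6),(3,7)]
draw(foot((.5449,-.1231),-12.3,.0652),(0,255,0),E8)
draw(foot((.5446,-.1229),-12.2,.0555,0,.024,.010),(0,0,255),E8[:4])
cv2.imwrite("pics/s7.png",g)
E
```

```text
(no output)
```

View pics/s7a.png

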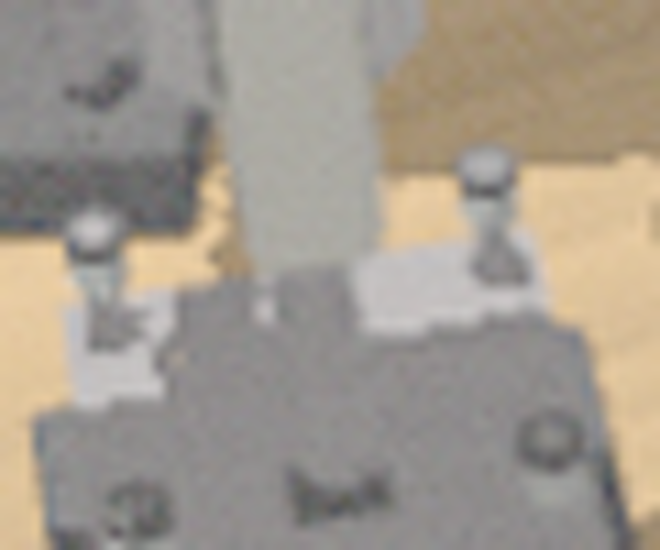

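View pics/s7.png

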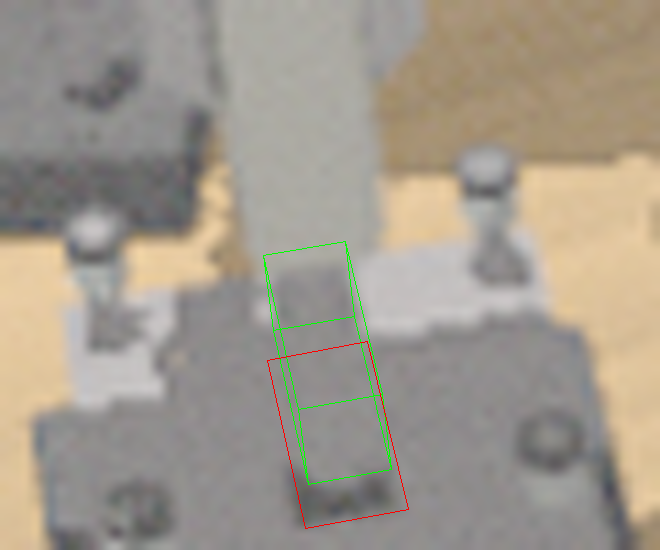

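```bash
python3 - <<'E'
from h import *
s=cv2.imread("pics/scene0.png")
x0,y0,k=200,235,14
g=cv2.resize((255*(s/255.)**.6).astype(np.uint8)[y0:y0+40,x0:x0+45],None,fx=k,fy=k,interpolation=cv2.INTER_CUBIC)
def draw(P,col,pairs):
    q=(proj("scene",P)-[x0,y0]+.5)*k
    for a,b in pairs: cv2.line(g,tuple(map(int,q[a])),tuple(map(int,q[b])),col,1)
draw(foot((.5446,-.1229),-12.2,.0555,0,.024,.010),(0,0,255),[(0,1),(1,2),(2,3),(3,0)])
cv2.imwrite("pics/s8.png",g)
t=cv2.imread("pics/top0.png")
x0,y0,k=345,165,14
g=cv2.resize((255*(t/255.)**.6).astype(np.uint8)[y0:y0+45,x0:x0+40],None,fx=k,fy=k,interpolation=cv2.INTER_CUBIC)
q=(proj("top",foot((.5446,-.1229),-12.2,.0555,0,.024,.010))-[x0,y0]+.5)*k
cv2.polylines(g,[q[:4].astype(int)],True,(0,0,255),1)
cv2.imwrite("pics/s9.png",g)
E
```

```text
(no output)
```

View pics/s8.png

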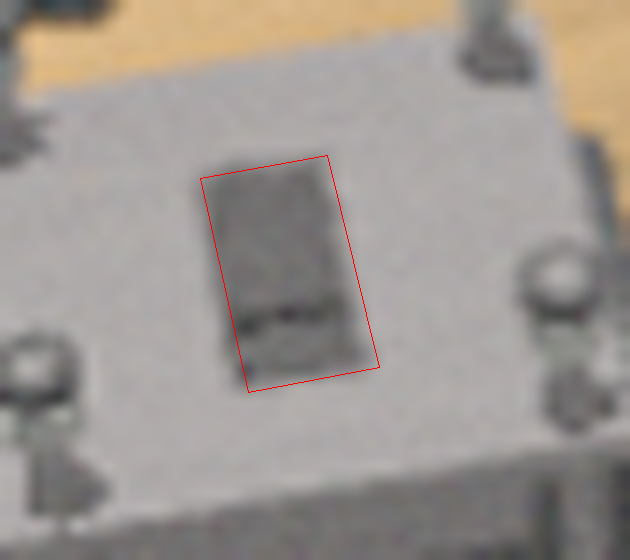

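View pics/s9.png

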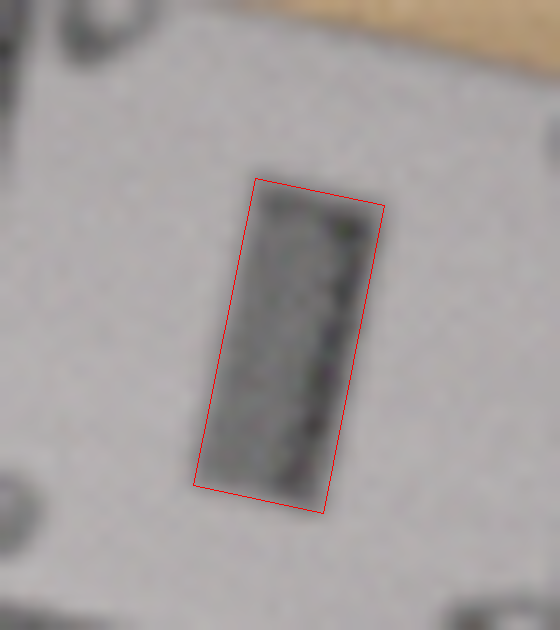

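The predicted foot outline fits the picture. The scene view puts the slot about 1.4 mm further towards -y than the foot, so I'll shift 1 mm and descend gently.

>>> {"name": "carry_out", "arguments": {"increments": [[-0.001,0,0,0,0,0],[0,0.003,0,0,0.003,0],[0,0.003,0,0,0,0],[0,0.003,0,0,0,0],[0,0,0,0,0,0]]}}

```text
time_s: 9.12
position: [0.5443, -0.1239, 0.1399]
tcp_rot: [0.552, 0.444, -0.441, -0.551]
force: [0.2, 0.4, -1.3]
grip_width: 0.0262
```

>>> {"name": "carry_out", "arguments": {"increments": [[0,0.002,0,0,0,0],[0,0.002,0,0,0,0],[0,0.001,0,0,0,0],[0,0,0,0,0,0]]}}

```text
time_s: 9.62
position: [0.5445, -0.124, 0.1352]
tcp_rot: [0.552, 0.444, -0.441, -0.551]
force: [0.7, -0.0, -3.1]
grip_width: 0.0258
```

>>> {"name": "carry_out", "arguments": {"increments": [[0,0.002,0,0,0,0],[0,0.002,0,0,0,0],[0,0,0,0,0,0]]}}

```text
time_s: 10.0
position: [0.5444, -0.1239, 0.1311]
tcp_rot: [0.552, 0.444, -0.441, -0.551]
force: [-1.2, -0.3, -1.2]
grip_width: 0.0258
```

The foot is at z≈0.047, below the plate top, with no contact force. I'll continue down.

>>> {"name": "carry_out", "arguments": {"increments": [[0,0.004,0,0,0,0],[0,0.004,0,0,0,0],[0,0.004,0,0,0,0],[0,0.002,0,0,0,0],[0,0,0,0,0,0]]}}

```text
time_s: 10.62
position: [0.5445, -0.1239, 0.1171]
tcp_rot: [0.552, 0.444, -0.441, -0.551]
force: [1.0, -0.2, -2.0]
grip_width: 0.026
```

>>> {"name": "carry_out", "arguments": {"increments": [[0,0.003,0,0,0,0],[0,0.003,0,0,0,0],[0,0.002,0,0,0,0],[0,0,0,0,0,0]]}}

```text
time_s: 11.12
position: [0.5445, -0.1239, 0.1091]
tcp_rot: [0.552, 0.444, -0.441, -0.551]
force: [0.2, 0.1, -3.3]
grip_width: 0.0258
```

>>> {"name": "carry_out", "arguments": {"increments": [[0,0.001,0,0,0,0],[0,0.001,0,0,0,0],[0,0.001,0,0,0,0],[0,0,0,0,0,0]]}}

```text
time_s: 11.62
position: [0.5446, -0.124, 0.1062]
tcp_rot: [0.552, 0.444, -0.441, -0.551]
force: [-0.1, -0.9, -2.5]
grip_width: 0.0258
```

>>> {"name": "carry_out", "arguments": {"increments": [[0,0.001,0,0,0,0],[0,0,0,0,0,0],[0,0,0,0,0,0]]}}

```text
time_s: 12.0
position: [0.5447, -0.124, 0.1053]
tcp_rot: [0.552, 0.444, -0.441, -0.551]
force: [0.6, -0.2, -1.2]
grip_width: 0.0261
```

>>> {"name": "carry_out", "arguments": {"increments": [[0,0.001,0,0,0,0],[0,0,0,0,0,0],[0,0,0,0,0,0]]}}

```text
time_s: 12.38
position: [0.5448, -0.124, 0.1044]
tcp_rot: [0.552, 0.444, -0.441, -0.551]
force: [-0.4, -0.2, -0.9]
grip_width: 0.0256
```

>>> {"name": "carry_out", "arguments": {"increments": [[0,0.001,0,0,0,0],[0,0,0,0,0,0],[0,0,0,0,0,0]]}}

```text
time_s: 12.75
position: [0.5448, -0.124, 0.1044]
tcp_rot: [0.552, 0.444, -0.441, -0.551]
force: [-1.2, 1.3, 5.4]
grip_width: 0.0258
```

```bash
python3 - <<'E'
from h import *
for i in range(4):
    o=env.observe();print(o["time_s"],o["position"],o["force"],o["torque"].round(3)); p,d=get_image("scene")
cv2.imwrite("pics/j.png",p)
E
```

```text
12.75 [ 0.54482298 -0.12402012  0.10436802] [-1.16429148  1.33032295  5.4301954 ] [ 0.167  0.289 -0.051]
12.8 [ 0.54483974 -0.12402879  0.10438987] [-0.99724097  0.55347296  6.29234747] [ 0.221  0.336 -0.008]
12.85 [ 0.54481198 -0.12401826  0.10434355] [-2.34127312  0.60808127  5.98268126] [0.243 0.303 0.023]
12.9 [ 0.54481755 -0.12402484  0.10435057] [-1.547817    0.37848809  5.2080083 ] [ 0.218  0.365 -0.055]
```

The foot is standing on the floor: Fz rose 8 N over the last 1 mm, and TCP z matches what I expected. I'll ease up 1.4 mm to unload it, then turn clockwise.

>>> {"name": "carry_out", "arguments": {"increments": [[0,-0.001,0,0,0,0],[0,-0.0004,0,0,0,0],[0,0,0,0,0,0]]}}

```text
time_s: 13.32
position: [0.5446, -0.124, 0.1044]
tcp_rot: [0.552, 0.444, -0.441, -0.551]
force: [-0.6, -0.5, -0.7]
grip_width: 0.026
```

>>> {"name": "carry_out", "arguments": {"increments": [[0,0,0,0,0.06,0],[0,0,0,0,0.08,0],[0,0,0,0,0.08,0],[0,0,0,0,0,0]]}}

```text
time_s: 13.82
position: [0.5445, -0.1239, 0.1044]
tcp_rot: [0.597, 0.381, -0.378, -0.596]
force: [0.7, 1.1, -1.9]
grip_width: 0.0259
```

```bash
python3 - <<'E'
from h import *
o=env.observe();M=R.from_quat(o["tcp_rot"]).as_matrix();print(o["time_s"],o["position"],o["force"],o["torque"].round(3),M[:,1],np.degrees(np.arctan2(M[1,0],M[0,0])))
E
```

```text
13.825 [ 0.54454892 -0.1239423   0.10438369] [ 0.7013231   1.08084422 -1.90208739] [ 0.001 -0.127 -0.005] [ 3.44935427e-03  9.58288116e-04 -9.99993592e-01] 64.91076888222548
```

>>> {"name": "carry_out", "arguments": {"increments": [[0,-0.0005,0,0,0.09,0],[0,0,0,0,0.09,0],[0,0,0,0,0.09,0],[0,0,0,0,0.09,0],[0,0,0,0,0.09,0]]}}

```text
time_s: 14.45
position: [0.5445, -0.1239, 0.1049]
tcp_rot: [0.667, 0.237, -0.235, -0.667]
force: [-0.3, -0.0, -2.3]
grip_width: 0.0258
```

>>> {"name": "carry_out", "arguments": {"increments": [[0,0,0,0,0.09,0],[0,0,0,0,0.09,0],[0,0,0,0,0.09,0],[0,0,0,0,0.09,0],[0,0,0,0,0.09,0]]}}

```text
time_s: 15.08
position: [0.5445, -0.1239, 0.1049]
tcp_rot: [-0.702, -0.083, 0.08, 0.703]
force: [0.6, 0.4, -2.0]
grip_width: 0.0259
```

>>> {"name": "carry_out", "arguments": {"increments": [[0,0,0,0,0.09,0],[0,0,0,0,0.09,0],[0,0,0,0,0.09,0],[0,0,0,0,0.09,0],[0,0,0,0,0,0]]}}

```text
time_s: 15.7
position: [0.5445, -0.1239, 0.1049]
tcp_rot: [-0.705, 0.043, -0.046, 0.706]
force: [0.1, -0.1, -1.6]
grip_width: 0.0261
```

```bash
python3 - <<'E'
from h import *
for i in range(3):
    o=env.observe();M=R.from_quat(o["tcp_rot"]).as_matrix();print(o["time_s"],o["position"],o["force"],o["torque"].round(3),M[:,1].round(4),np.degrees(np.arctan2(M[1,0],M[0,0])));p,d=get_image("scene")
cv2.imwrite("pics/k.png",p);crop((255*(p/255.)**.6).astype(np.uint8),170,150,110,140,4.2,"pics/s10.png")
E
```

```text
15.7 [ 0.54452676 -0.12390927  0.10494125] [ 0.09104895 -0.13142647 -1.61836509] [-0.063 -0.059  0.017] [ 0.0035  0.001  -1.    ] -7.214639019885254
15.75 [ 0.54452844 -0.12392066  0.1049946 ] [ 0.6621056   0.19673925 -2.48483835] [-0.028 -0.086 -0.023] [ 3.5e-03  9.0e-04 -1.0e+00] -7.197679270033539
15.8 [ 0.54459049 -0.12394008  0.10504301] [-1.32036667  0.46638978 -2.00329761] [-0.012 -0.062 -0.007] [ 3.7e-03  9.0e-04 -1.0e+00] -7.219053762883913
```

View pics/s10.png

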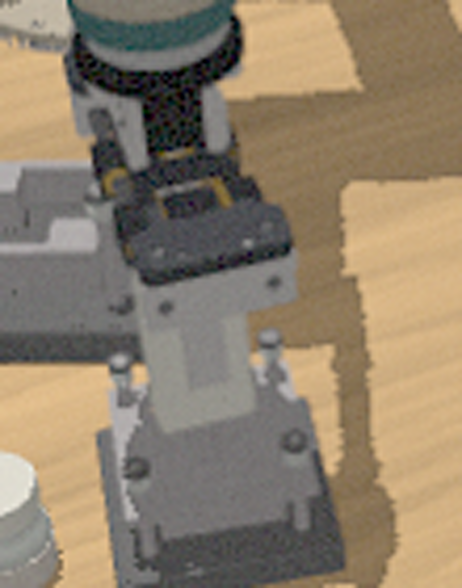

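The blade is turned across the slot, 5° short of a quarter, with no rubbing torque. I'll add 4° so it stays clear of the stops, then raise it to find the plate.

>>> {"name": "carry_out", "arguments": {"increments": [[0,0,0,0,0.035,0],[0,0,0,0,0.035,0],[0,0,0,0,0,0]]}}

```text
time_s: 16.23
position: [0.5447, -0.124, 0.1052]
tcp_rot: [-0.703, 0.069, -0.071, 0.704]
force: [0.3, -0.7, -2.6]
grip_width: 0.0263
```

>>> {"name": "carry_out", "arguments": {"increments": [[0,-0.001,0,0,0,0],[0,-0.001,0,0,0,0],[0,-0.001,0,0,0,0],[0,-0.001,0,0,0,0],[0,0,0,0,0,0]]}}

```text
time_s: 16.85
position: [0.5447, -0.124, 0.1093]
tcp_rot: [-0.703, 0.068, -0.071, 0.704]
force: [-0.5, 0.2, -2.8]
grip_width: 0.0256
```

>>> {"name": "carry_out", "arguments": {"increments": [[0,-0.001,0,0,0,0],[0,-0.001,0,0,0,0],[0,0,0,0,0,0]]}}

```text
time_s: 17.23
position: [0.5447, -0.124, 0.1113]
tcp_rot: [-0.703, 0.068, -0.071, 0.704]
force: [0.7, -0.1, -2.7]
grip_width: 0.0258
```

>>> {"name": "carry_out", "arguments": {"increments": [[0,-0.001,0,0,0,0],[0,0,0,0,0,0]]}}

```text
time_s: 17.48
position: [0.5447, -0.124, 0.1123]
tcp_rot: [-0.703, 0.068, -0.071, 0.704]
force: [-0.1, 0.1, -1.9]
grip_width: 0.0264
```

>>> {"name": "carry_out", "arguments": {"increments": [[0,-0.001,0,0,0,0],[0,0,0,0,0,0]]}}

```text
time_s: 17.73
position: [0.5447, -0.124, 0.1133]
tcp_rot: [-0.703, 0.068, -0.071, 0.704]
force: [0.2, 0.3, -2.1]
grip_width: 0.0256
```

>>> {"name": "carry_out", "arguments": {"increments": [[0,-0.0005,0,0,0,0],[0,0,0,0,0,0]]}}

```text
time_s: 17.98
position: [0.5446, -0.1239, 0.1136]
tcp_rot: [-0.703, 0.069, -0.071, 0.704]
force: [-1.0, -0.1, -3.1]
grip_width: 0.0259
```

>>> {"name": "carry_out", "arguments": {"increments": [[0,-0.0005,0,0,0,0],[0,0,0,0,0,0]]}}

```text
time_s: 18.23
position: [0.5446, -0.124, 0.1137]
tcp_rot: [-0.703, 0.069, -0.071, 0.704]
force: [0.2, -1.1, -7.5]
grip_width: 0.0258
```

>>> {"name": "carry_out", "arguments": {"increments": [[0,-0.0005,0,0,0,0],[0,0,0,0,0,0]]}}

```text
time_s: 18.48
position: [0.5446, -0.1239, 0.1141]
tcp_rot: [-0.703, 0.069, -0.071, 0.704]
force: [2.1, -0.5, -10.6]
grip_width: 0.0257
```

>>> {"name": "carry_out", "arguments": {"increments": [[0,-0.0005,0,0,0,0],[0,0,0,0,0,0]]}}

```text
time_s: 18.73
position: [0.5446, -0.1239, 0.1147]
tcp_rot: [-0.703, 0.069, -0.071, 0.704]
force: [2.6, 0.1, -12.8]
grip_width: 0.0259
```

Contact came at TCP z≈0.1136. The net pull is about 10.6 N, and the 1.0 mm lift agrees. I'll keep rising slowly.

>>> {"name": "carry_out", "arguments": {"increments": [[0,-0.0004,0,0,0,0],[0,0,0,0,0,0]]}}

```text
time_s: 18.98
position: [0.5446, -0.1239, 0.1151]
tcp_rot: [-0.703, 0.069, -0.071, 0.704]
force: [1.8, -0.4, -15.2]
grip_width: 0.026
```

>>> {"name": "carry_out", "arguments": {"increments": [[0,-0.0004,0,0,0,0],[0,0,0,0,0,0]]}}

```text
time_s: 19.23
position: [0.5446, -0.1239, 0.1156]
tcp_rot: [-0.703, 0.069, -0.071, 0.704]
force: [4.4, -1.8, -17.6]
grip_width: 0.0259
```

```bash
python3 - <<'E'
from h import *
for i in range(4):
    o=env.observe();print(o["time_s"],o["position"],o["force"]);p,d=get_image("scene")
E
```

```text
19.225 [ 0.54457511 -0.12393545  0.1156071 ] [  4.40074405  -1.80952922 -17.60453898]
19.275 [ 0.54454373 -0.12394937  0.11562389] [  3.75129957  -0.63933811 -17.62474981]
19.325 [ 0.54453813 -0.123957    0.11566217] [  3.52660382  -0.81626029 -18.09037825]
19.375 [ 0.54455173 -0.1239348   0.11569661] [  3.76111717  -0.66814482 -17.65710053]
```

The net pull is about 15.6 N with the plate lifted about 2.0 mm. I'll hold it there for a second.

>>> {"name": "carry_out", "arguments": {"increments": [[0,0,0,0,0,0],[0,0,0,0,0,0],[0,0,0,0,0,0],[0,0,0,0,0,0],[0,0,0,0,0,0]]}}

```text
time_s: 20.05
position: [0.5446, -0.1239, 0.1159]
tcp_rot: [-0.703, 0.069, -0.071, 0.704]
force: [3.4, -0.8, -19.3]
grip_width: 0.0259
```

>>> {"name": "carry_out", "arguments": {"increments": [[0,0,0,0,0,0],[0,0,0,0,0,0],[0,0,0,0,0,0],[0,0,0,0,0,0],[0,0,0,0,0,0]]}}

```text
time_s: 20.68
position: [0.5446, -0.1239, 0.1159]
tcp_rot: [-0.703, 0.069, -0.071, 0.704]
force: [2.8, -0.6, -19.9]
grip_width: 0.026
```

```bash
python3 - <<'E'
from h import *
p,d=get_image("scene");cv2.imwrite("pics/l.png",p);crop((255*(p/255.)**.6).astype(np.uint8),170,150,110,140,4.2,"pics/s11.png")
o=env.observe();M=R.from_quat(o["tcp_rot"]).as_matrix();print(o["time_s"],o["position"],o["force"],M[:,1],np.degrees(np.arctan2(M[1,0],M[0,0])))
E
```

```text
20.725 [ 0.54452983 -0.12397017  0.11595348] [  3.7918284   -0.34201044 -19.87906891] [ 3.72506063e-03  8.28128000e-04 -9.99992719e-01] -11.347975075685149
```

View pics/s11.png

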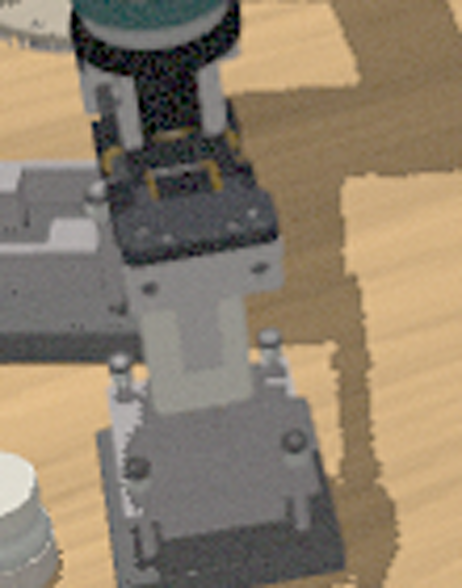

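The pull held: measured net was 15.5 to 17.7 N for about 1.5 s, staying under 20 N. Now I'll let it down.

>>> {"name": "carry_out", "arguments": {"increments": [[0,0.001,0,0,0,0],[0,0.001,0,0,0,0],[0,0.002,0,0,0,0],[0,0.002,0,0,0,0],[0,0.002,0,0,0,0]]}}

```text
time_s: 21.35
position: [0.5453, -0.1243, 0.1094]
tcp_rot: [-0.703, 0.068, -0.072, 0.704]
force: [-0.2, 0.1, -3.0]
grip_width: 0.0261
```

>>> {"name": "carry_out", "arguments": {"increments": [[0,0.002,0,0,0,0],[0,0,0,0,0,0],[0,0,0,0,0,0]]}}

```text
time_s: 21.72
position: [0.5447, -0.124, 0.106]
tcp_rot: [-0.703, 0.069, -0.071, 0.704]
force: [0.1, 0.5, -3.0]
grip_width: 0.0259
```

>>> {"name": "carry_out", "arguments": {"increments": [[0,0.001,0,0,0,0],[0,0,0,0,0,0],[0,0,0,0,0,0]]}}

```text
time_s: 22.1
position: [0.5446, -0.124, 0.105]
tcp_rot: [-0.703, 0.069, -0.071, 0.704]
force: [0.1, 0.3, -1.8]
grip_width: 0.0261
```

>>> {"name": "carry_out", "arguments": {"increments": [[0,0.0008,0,0,0,0],[0,0,0,0,0,0],[0,0,0,0,0,0],[0,0,0,0,0,0]]}}

```text
time_s: 22.6
position: [0.5448, -0.124, 0.1044]
tcp_rot: [-0.703, 0.068, -0.071, 0.704]
force: [-0.6, -0.6, -0.6]
grip_width: 0.0256
```

>>> {"name": "carry_out", "arguments": {"increments": [[0,0,0,0,0,0],[0,0,0,0,0,0],[0,0,0,0,0,0],[0,0,0,0,0,0],[0,0,0,0,0,0]], "fingers": -0.2}}

```text
time_s: 23.22
position: [0.5447, -0.124, 0.1042]
tcp_rot: [-0.703, 0.069, -0.071, 0.704]
force: [0.4, -0.4, -0.0]
grip_width: 0.0564
```

```bash
python3 - <<'E'
from h import *
p,d=get_image("scene");crop((255*(p/255.)**.6).astype(np.uint8),170,150,110,140,4.2,"pics/s12.png")
o=env.observe();print(o["time_s"],o["position"],o["force"],o["grip_width"])
E
```

```text
23.275 [ 0.54467262 -0.12397751  0.1041785 ] [0.2904732  0.02183892 0.31497354] 0.056313568933810065
```

View pics/s12.png

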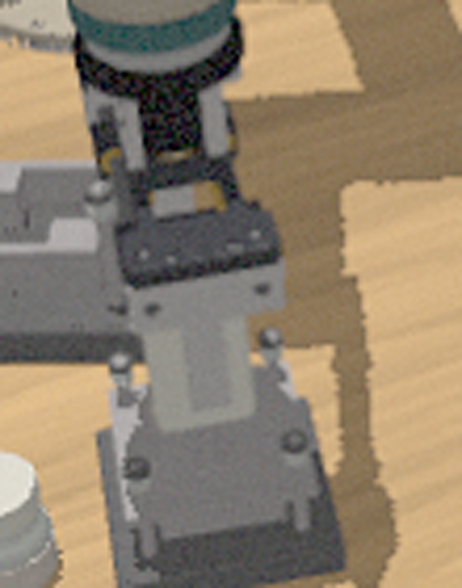

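The jaws are free at 56 mm and the blade stands upright at crop (200,370). I'll raise the gripper straight up and away.

>>> {"name": "carry_out", "arguments": {"increments": [[0,-0.01,0,0,0,0],[0,-0.02,0,0,0,0],[0,-0.035,0,0,0,0],[0,-0.04,0,0,0,0],[0,-0.04,0,0,0,0]]}}

```text
time_s: 23.9
position: [0.544, -0.1241, 0.2512]
tcp_rot: [-0.703, 0.068, -0.072, 0.704]
force: [-0.4, -0.3, -0.2]
grip_width: 0.0565
```

>>> {"name": "carry_out", "arguments": {"increments": [[-0.05,0,0,0,0,0],[-0.05,0,0,0,0,0],[-0.05,0,0,0,0,0],[-0.04,0,0,0,0,0],[0,0,0,0,0,0]]}}

```text
time_s: 24.52
position: [0.3556, -0.0859, 0.2494]
tcp_rot: [-0.703, 0.068, -0.072, 0.704]
force: [0.7, 0.4, -0.6]
grip_width: 0.0565
```

```bash
python3 - <<'E'
from h import *
a=camera_info
p,d=get_image("scene");cv2.imwrite("pics/f1.png",p);t,dt=get_image("top");cv2.imwrite("pics/f2.png",t)
x0,y0,k=170,160,4.2
g=cv2.resize((255*(p/255.)**.6).astype(np.uint8)[y0:y0+140,x0:x0+110],None,fx=k,fy=k,interpolation=cv2.INTER_CUBIC)
q=(proj("scene",foot((.5446,-.1239),-101.2,.079,.082,.025,.013))-[x0,y0]+.5)*k
for a,b in [(0,1),(1,2),(2,3),(3,0),(4,5),(5,6),(6,7),(7,4),(0,4),(1,5),(2,6),(3,7)]: cv2.line(g,tuple(map(int,q[a])),tuple(map(int,q[b])),(0,255,0),1)
cv2.imwrite("pics/f3.png",g)
o=env.observe();print(o["time_s"],o["position"],o["force"],o["qvel"].round(4))
C=cloud("top",dt);m=(C[...,2]>.14)&(C[...,2]<.2)&(abs(C[...,0]-.545)<.05)&(abs(C[...,1]+.124)<.05);X=C[m]
print(m.sum(),X.mean(0) if m.sum() else 0, cv2.minAreaRect((X[:,:2]*1000).astype(np.float32)) if m.sum()>5 else 0)
E
```

```text
24.625 [ 0.35854239 -0.08699328  0.24942639] [-0.04709208  0.50495402  0.16309989] [ 0.003   0.0303 -0.0186 -0.0007 -0.0026  0.0014]
398 [ 0.54340229 -0.1211461   0.16720134] ((545.8194580078125, -123.19468688964844), (48.133113861083984, 26.851472854614258), 78.84136962890625)
```

View pics/f3.png

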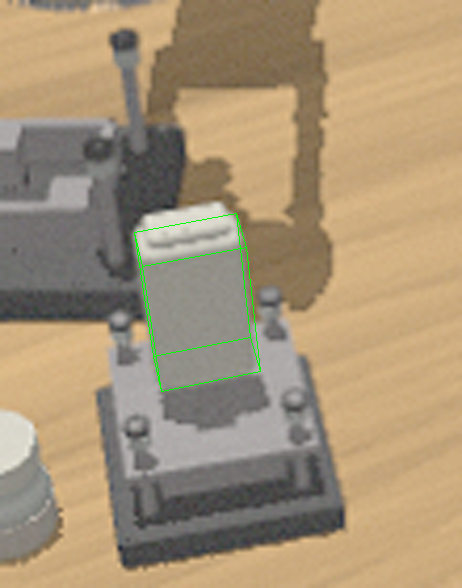

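View pics/f1.png

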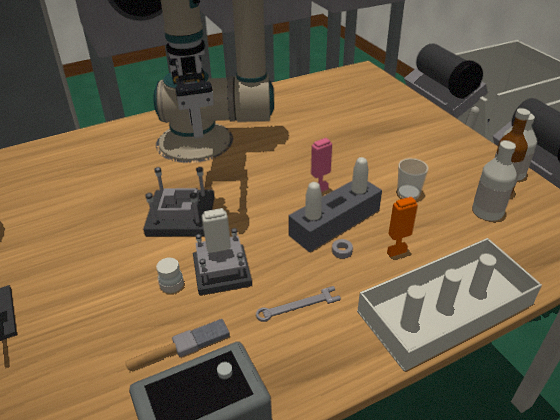

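View pics/f2.png

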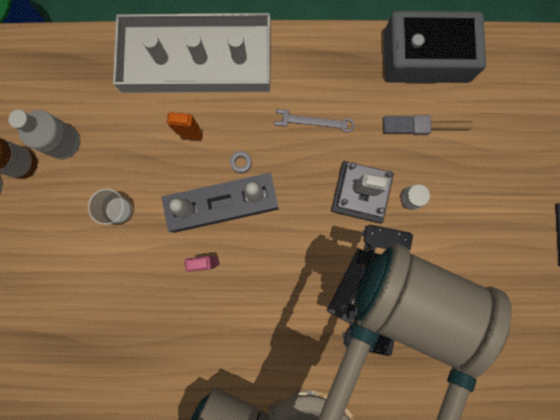

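The blade stands upright in the small seat (scene 217,235; top 372,187), and its outline matches the predicted pose. The azimuth is 78.8°, which is within about 1° of across the slot. The round formers, jar, wrench, beaker, collar and brush are where they were, and the arm is clear. I'll hand the job in.

```bash
python3 -c "
from workcell import ticket
print(ticket.close_job())"
```

```text
the job is handed in; nothing more can be done
None
```

The white blade former is standing locked in the smaller seat, and the job is handed in at about 24.6 s of the 72 s allowed; no verdict was reported.

- **Seating:** I took it from the rack's middle pocket and lowered it through the slot. It touched the floor with about 8 N of pressure, and I eased that off before turning.
- **Turn:** I turned it about 89° clockwise, stopping short of the fixed stops, with no noticeable turning resistance.
- **Pull test:** I raised the pull slowly until the plate had lifted about 2.0 to 2.3 mm. The net pull read about 15.5 N at first and crept up to about 17.7 N while I held it for roughly 1.5 s. That is somewhat above the 16 N target but under 20 N. I then let the former down and released it.
- **Final checks:** In both cameras the blade stands upright in the seat, and the top view puts its foot within about 1° of straight across the slot. None of the other objects appears to have moved, and the gripper is well clear.
- **Disagreement:** The two cameras disagreed on the slot position by about 1.4 mm. I shifted 1 mm towards the scene camera's reading, and the foot went through without contact.

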